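# Clamp a battery cell for cycling

### The arm

A 6-joint arm with a two-finger parallel gripper is mounted at the origin on the work surface. World frame = base frame: x ahead of the robot, y to its left, z up, the work surface at z = 0. Lengths are in mm, angles in rad, forces in N, time in s.
With the tool pointing down it reaches from about 275 to 1000 mm from the base axis. Payload 8.4 kg.
Tool frame: the origin (TCP) lies midway between the tips of the shut fingers; the grasp point (between the pads) lies 19 mm behind it; z points along the fingers, y is the line along which they close (so a half turn about z gives the same grasp; the last joint's range is limited). The gripper opens to 85 mm and grips with 20 to 120 N. Pads are 22 mm wide; open, the fingers measure 114 mm over their backs; the gripper's body (76 mm by 85 mm) begins 54 mm behind the grasp point. The pads swing forward as they close: fully open they stand 13 mm farther back than shut.
Start: joints at [-1.313, 0.353, 1.633, -0, 1.155, -0.002], TCP at [160.553, -604.029, 231.281] pointing down, gripper open.
Joint ranges: [-2.63, 2.63], [-0.92, 2.1], [0.06, 2.66], [-1.3, 4.44], [0, 2.69], [-3.02, 3.02]. Speed limits (rad/s): [2.22, 2.22, 2.79, 3.14, 3.14, 3.14].

### API

Orientations are given as [roll, pitch, yaw] about the fixed x, y, z axes, in that order (R = Rz(yaw) Ry(pitch) Rx(roll)).
In Python, from rig import telemetry, optics, r gives the robot as it stands.
- The arm moves only by the tool play_rows, never from a script. Its arguments are lists of equal length, an entry for each row: "dp": the shift along the tool's x, y, z in units of 40 mm (1.0 is 40 mm), a list of three; "rot": the turn, a rotation vector about the tool's x, y, z in units of 6 degrees (1.0 is 6 degrees), a list of three. In form: {"dp": [[tx, ty, tz], ...], "rot": [[ax, ay, az], ...]}. A call has 1 to 5 rows; each row is the pose to reach, as a shift and turn from the pose commanded when the call began, along the tool's axes at that moment; what a row does not reach only later rows make up. A row lasts 1/12 s, in which the tool goes at most 41.7 mm and 7.16 degrees, less where a joint would pass 70% of its speed; a pose out of reach is approached as far as the arm can. A call with a gripper value outside its range is refused whole. "fingers" is the opening, from 0 (shut) to 1 (fully open), set as the call begins (left out, the last holds). The fingers move at their own pace and stop on an object; "grip_force" is the grip in N (left out, the last holds). Time passes only in rows, so rows that repeat a pose let the fingers close. It gives the time, the measured TCP pose, the force, the opening and the grip force at its end, in the units of the state.
- telemetry.sense(): the state, without advancing time (a new reading comes with each control period).
- optics.grab_frame(name): name is "scene" or "top"; returns a dict with "color" (384x512x3 uint8, red, green, blue), "mtx" (3x3 intrinsics, pixels), "R" (3x3) and "t" (3): a world point X has camera coordinates R X + t. Camera axes: x right, y down, z forward; pixel columns grow to the right and rows downward; lengths in mm; the calibration is good to about 2 mm. A picture is of the moment at which its call begins. There is no depth.
- r.sign_off(): hands the job in; it is judged then, once.
The state is a dict: "clock": time; "qpos": joint angles; "qvel": joint speeds; "joint_efforts": joint torques, N m; "eef_pos": TCP position; "tcp_rot": TCP orientation; "contact_force": force on the tool from outside, world axes, zero at the start; "wrist_torque": the same for the moment, N m; "opening": opening from 0.0 (shut) to 1.0 (fully open); "grasp_force": force on a finger pad.
Only numpy, scipy, OpenCV 4.12 (cv2) and the standard library are available. Lean on these libraries where they do the work, as an engineer would, in place of code of your own. Each camera call takes 0.05 s, during which the arm holds its last target. There are 200 camera calls.

### The job

Slide the black tray with the blue battery cell fully home under the blue clamp bridge by its orange post. Then screw the red knob down (clockwise seen from above), letting go and regripping as often as needed, until it will go no further and its foot holds the cell; let go at the end. Leave the spare cells, the roll of tape and the screwdriver where they lie.

Things in the scene. Friction and masses are not known exactly. Their poses are not given: they have to be found in the camera images.
- clamp: The cell clamp, screwed to the bench: an aluminium base plate 130 (x) by 260 (y) by 12 mm, with a blue bridge (122 mm along x, 36 mm along y, top 96 mm above the bench) across the tray's path. Origin on the bench plane, straight below the screw's axis; its z is up, its +y is the direction in which the tray slides home. The base reaches from y = -200 to +60 mm. It stands at any place and heading within some 20 cm and 1 rad.
- tray (a joint): Travel of the black tray along the clamp's +y, in m: 0 fully out (as it starts), 0.075 home against its stop. Its guide drags with about 2 N and it stays where it is left.
- push_post (a point): Centre of the upright orange post on the tray's outer end: 18 mm in diameter, 42 mm tall (22 to 64 mm above the bench; this point is at 43 mm). It may be pinched from above or pushed towards the clamp's +y. With the tray home it stands 100 mm from the screw's axis.
- knob (a point): Centre of the red knurled knob: upright cylinder 39 mm in diameter and 28 mm tall, free all round from above, with a white mark on top. Its underside is 12 to 22 mm above the bridge (12 when screwed right down). It sinks by 6 mm per full turn clockwise. The white mark lies along the point's -x.
- screw (a joint): Angle of the screw in rad, growing clockwise seen from above, as it goes down: 0 right up, 10.0 right down at its stop (it starts between 0 and 3, so 7 to 10 rad remain). It drags with about 0.06 N m and stays where it is left; when it reaches the stop the knob just slips in the fingers, which does no harm.
- foot: Brass foot under the screw, a disc 20 mm in diameter; origin at the centre of its underside. It is sprung: it meets the cell about 3 rad before the stop and presses it with 12 N at the stop.
- cell: The blue prismatic cell, 34 by 62 by 20 mm, 90 g, lying loose in the tray's pocket, its long side along the slide; origin at the centre of its underside, 22 mm above the bench. The pocket's rim, 8 mm high, keeps it in place.
- spare_a: A blue spare cell lying on the bench, 34 by 62 by 20 mm: leave it. Origin at its underside's centre.
- spare_b: Another spare cell like it: leave it. Origin at its underside's centre.
- tape: Yellow roll of tape lying flat, 90 mm in diameter, 24 mm high: leave it. Origin at its underside's centre.
- driver: Screwdriver lying on the bench: leave it.

How it is judged (in metres and radians):
On the way, in this order (a step that is already met when the one before it is completed fails the run):
1. the tray with the cell is pushed home under the clamp (within 4 mm of its stop) (value of joint tray above 0.071 m and horizontal distance between cell and knob below 0.008 m and angle between cell's own z axis and vertical below 0.1 rad), for 0.2 s.
2. the screw is turned down to within 0.5 rad of its stop, its foot pressing on the cell (value of joint screw above 9.5 rad and contact force between foot and cell above 4 N), for 0.2 s.
At the end, for the whole second after the job is handed in: The tray is within 4 mm of its stop, the cell lies flat in it (within 0.1 rad) with its centre within 8 mm of the screw's axis, the screw is within 0.5 rad of its stop with its foot pressing on the cell by more than 4 N, all at rest (all of step 1 and all of step 2 and linear speed of cell below 0.02 m/s and velocity of joint screw below 0.1 rad/s); the robot touches nothing.
It fails at once if the two spare cells, the tape roll or the screwdriver are shifted by more than 30 mm (distance of any of spare_a, spare_b, tape, driver from where it was at the start of the episode above 0.03 m).
It also fails if it takes over 72 s, if anything falls off the work surface, if the arm or the gripper's body presses on something with over 40 N, if the wrist force passes 120 N, or if a joint passes its speed limit or range.

## Working session

There is one attempt and no reset: what is moved stays moved. The work goes in short steps, Python scripts to look and compute and a tool call to move; the robot and the scene stay as the last step left them, time stands still between calls to the robot, and variables do not carry over. Pictures are saved under pics/ and viewed, at most 10 in all, crops included, and the job is handed in when it is done.

Besides the shell and the picture viewer there is one more tool, called after "Request:" in YAML: its name, and indented under it one key for each argument. play_rows: Moves the arm, as the interface text tells. Its arguments: {"type":"object","properties":{"dp":{"type":"array"},"rot":{"type":"array"},"fingers":{"type":"number"},"grip_force":{"type":"number"}},"required":["dp","rot"]}

```bash
mkdir -p pics
python3 - <<'E'
from rig import telemetry, optics, r
import cv2,pickle
F={n:optics.grab_frame(n) for n in("scene","top")}
pickle.dump(F,open('f0.pkl','wb'))
for n in F:
    cv2.imwrite(f'pics/{n}0.png',cv2.resize(F[n]['color'][:,:,::-1],(768,576),interpolation=cv2.INTER_CUBIC)); print(n,F[n]['mtx'],F[n]['R'],F[n]['t'])
print(telemetry.sense())
E
```

```text
scene [[441.55556689   0.         256.62350587]
 [  0.         441.55556689 199.4388094 ]
 [  0.           0.           1.        ]] [[-0.87323777  0.48702073  0.01632833]
 [ 0.37870206  0.69934494 -0.60621893]
 [-0.30666032 -0.5231897  -0.79513017]] [ 483.11995914 -163.30823789 1512.97556596]
top [[437.28645192   0.         253.53016429]
 [  0.         437.28645192 192.6659881 ]
 [  0.           0.           1.        ]] [[ 0.01000918 -0.99971711  0.02157598]
 [-0.99650187 -0.01176266 -0.08273854]
 [ 0.08296892 -0.02067236 -0.9963377 ]] [ -16.39746371  577.71202331 1150.98804612]
{'clock': 0.1, 'qpos': array([-1.31338293e+00,  3.53579294e-01,  1.63405425e+00,  4.95732169e-06,
        1.15519313e+00, -2.42299786e-03]), 'qvel': array([ 9.19997999e-05, -2.46428677e-03, -3.43133821e-04,  9.90796402e-05,
        1.00074950e-03, -3.59571639e-04]), 'joint_efforts': array([-6.93878610e-04, -6.06359553e+01, -3.42821074e+01, -1.05707559e-04,
        3.84985702e-03,  3.13541960e-06]), 'eef_pos': array([ 160.45674704, -603.61537717,  230.63885639]), 'tcp_rot': array([-3.14035864e+00, -7.52287274e-06,  2.59834383e-01]), 'contact_force': array([ 0.94287741,  0.18390631, -0.9183201 ]), 'wrist_torque': array([-0.10310367,  0.00260667,  0.03635847]), 'grasp_force': 0.0, 'opening': 1.0003573754522668}
```

View pics/top0.png

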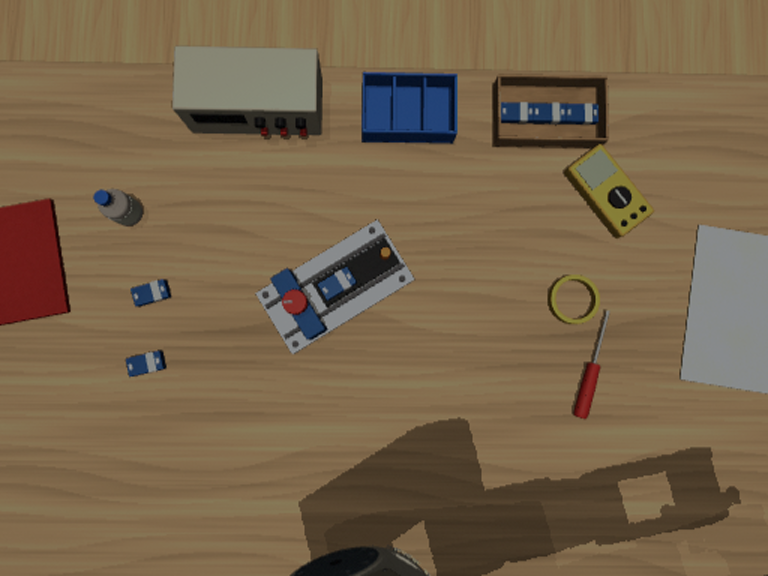

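View pics/scene0.png

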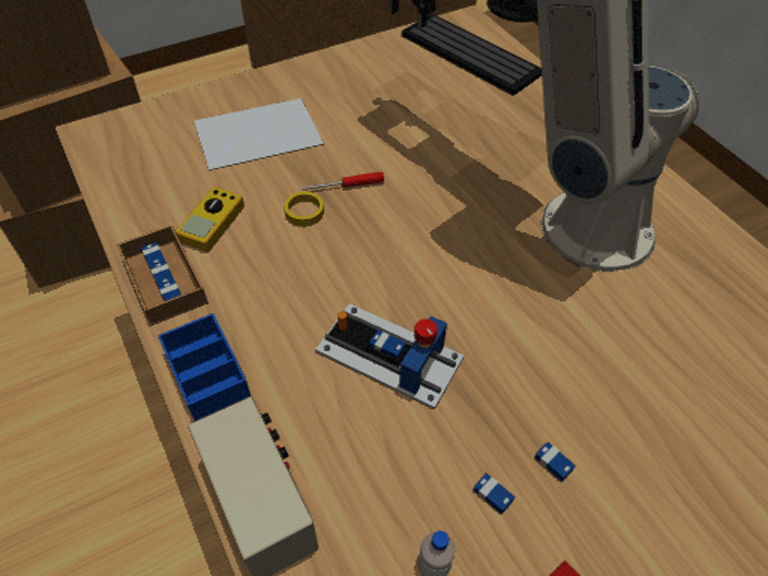

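The top view shows the clamp with its knob at about (294,302) and the orange post at (386,253) in the enlarged picture. The slide-home direction runs left and slightly down. The spares lie at the left, with the tape and driver on the right.

```bash
cat > h.py <<'E'
import numpy as np,cv2,pickle
def ray(f,u,v,z):
    d=f['R'].T@np.linalg.solve(f['mtx'],[u,v,1.]); c=-f['R'].T@f['t']
    return c+d*(z-c[2])/d[2]
def blob(f,lo,hi,box):
    h=cv2.cvtColor(f['color'],cv2.COLOR_RGB2HSV); m=cv2.inRange(h,lo,hi)
    M=np.zeros_like(m); x0,y0,x1,y1=box; M[y0:y1,x0:x1]=m[y0:y1,x0:x1]
    n,l,s,c=cv2.connectedComponentsWithStats(M); k=1+np.argmax(s[1:,4]); return c[k],s[k],l==k
def tri(fs,ps):
    A=np.zeros((3,3));b=np.zeros(3)
    for f,p in zip(fs,ps):
        d=f['R'].T@np.linalg.solve(f['mtx'],[*p,1.]);d/=np.linalg.norm(d);c=-f['R'].T@f['t'];P=np.eye(3)-np.outer(d,d);A+=P;b+=P@c
    return np.linalg.solve(A,b)
E
python3 - <<'E'
from h import *
F=pickle.load(open('f0.pkl','rb'));t,s=F['top'],F['scene']
k=blob(t,(0,150,80),(6,255,255),(170,180,220,220)); k2=blob(s,(0,150,60),(6,255,255),(265,205,300,235))
p=blob(t,(9,150,80),(20,255,255),(245,155,270,180)); p2=blob(s,(9,150,80),(20,255,255),(215,200,240,225))
for q in(k,k2,p,p2):print(q[0],q[1])
K=ray(t,*k[0],140);P=ray(t,*p[0],60);print('knob',K,'post',P,np.hypot(*(K-P)[:2]))
print('tri',tri([t,s],[k[0],k2[0]]),tri([t,s],[p[0],p2[0]]))
# corners of base z=12
c=[ray(t,u/1.5,v/1.5,12) for u,v in((257,294),(295,353),(413,279),(376,219))]
print(np.round(c)); 
d=(c[0]+c[1]-c[2]-c[3])[:2];d/=np.hypot(*d);e=(K-P)[:2];e/=np.hypot(*e);print(d,e,np.arctan2(d[1],d[0]),np.arctan2(e[1],e[0]))
m=(c[0]+c[1])[:2]/2; print('axis from base',m-60*d, 'post exp',m-235*d)
E
```

```text
[196.43103448 200.82758621] [189 194  15  15 174]
[283.13076923 218.46923077] [276 212  15  13 130]
[256.5 167.5] [254 165   6   6  32]
[227.25925926 209.92592593] [225 208   6   5  27]
knob [546.83935094 129.78505039 140.        ] post [641.06390343 -16.46552973  60.        ] 173.975568629588
tri [547.32342466 129.59484286 138.99247272] [641.40712122 -16.81486149  61.72126752]
[[567. 212.  12.]
 [462. 141.  12.]
 [598. -70.  12.]
 [707.  -1.  12.]]
[-0.54513018  0.83835141] [-0.54159646  0.84063861] 2.14734071638525 2.143131383502367
axis from base [547.34909567 126.18617801] post exp [642.74687743 -20.5253186 ]
```

```bash
cat >> h.py <<'E'
def plan(a,b,n):
    "a,b=(x,y,z,yaw): n equal calls, units in tool frame"
    a,b=np.array(a,float),np.array(b,float)
    for i in range(n):
        p=a+(b-a)*i/n; d=(b-a)/n; c,s=np.cos(p[3]),np.sin(p[3])
        print('dp',np.round(np.array([c*d[0]+s*d[1],s*d[0]-c*d[1],-d[2]])/40,3),'rz',round(-np.degrees(d[3])/6,3))
def here():
    from rig import telemetry
    s=telemetry.sense(); print(round(s['clock'],2),np.round(s['eef_pos'],1),np.round(s['tcp_rot'],3),'q',np.round(s['qpos'],2),'F',np.round(s['contact_force'],1),'M',np.round(s['wrist_torque'],2),'op',round(s['opening'],3),'g',s['grasp_force'])
    return s
E
python3 -c "
from h import *
plan((160.5,-603.8,231,.26),(641.2,-17,140,2.145),4)"
```

```text
dp [ 3.846 -2.772  0.569] rz -4.5
dp [ 4.685 -0.724  0.569] rz -4.5
dp [4.503 1.483 0.569] rz -4.5
dp [3.339 3.365 0.569] rz -4.5
```

Request:
play_rows:
  dp:
    - [0.77,-0.55,0.11]
    - [1.54,-1.11,0.23]
    - [2.31,-1.66,0.34]
    - [3.08,-2.22,0.46]
    - [3.85,-2.77,0.57]
  rot:
    - [0,0,-0.9]
    - [0,0,-1.8]
    - [0,0,-2.7]
    - [0,0,-3.6]
    - [0,0,-4.5]
  fingers: 0.6
  grip_force: 35

```text
clock: 0.52
eef_pos: [281.4, -455.7, 207.9]
tcp_rot: [-3.141, -0.0, 0.735]
contact_force: [1.3, 0.5, -0.5]
opening: 0.598
grasp_force: 0.0
```

Request:
play_rows:
  dp:
    - [0.94,-0.14,0.11]
    - [1.87,-0.29,0.23]
    - [2.81,-0.43,0.34]
    - [3.75,-0.58,0.46]
    - [4.69,-0.72,0.57]
  rot:
    - [0,0,-0.9]
    - [0,0,-1.8]
    - [0,0,-2.7]
    - [0,0,-3.6]
    - [0,0,-4.5]

```text
clock: 0.93
eef_pos: [402.0, -308.9, 185.3]
tcp_rot: [-3.141, -0.0, 1.207]
contact_force: [0.5, -0.6, -0.1]
opening: 0.597
grasp_force: 0.0
```

Request:
play_rows:
  dp:
    - [0.9,0.3,0.11]
    - [1.8,0.59,0.23]
    - [2.7,0.89,0.34]
    - [3.6,1.19,0.46]
    - [4.5,1.48,0.57]
  rot:
    - [0,0,-0.9]
    - [0,0,-1.8]
    - [0,0,-2.7]
    - [0,0,-3.6]
    - [0,0,-4.5]

```text
clock: 1.35
eef_pos: [522.2, -162.3, 162.4]
tcp_rot: [-3.141, -0.0, 1.678]
contact_force: [0.5, -0.8, -0.0]
opening: 0.602
grasp_force: 0.0
```

Request:
play_rows:
  dp:
    - [0.84,0.84,0.14]
    - [1.67,1.68,0.28]
    - [2.5,2.52,0.42]
    - [3.34,3.36,0.57]
    - [3.34,3.36,0.57]
  rot:
    - [0,0,-1.1]
    - [0,0,-2.2]
    - [0,0,-3.3]
    - [0,0,-4.5]
    - [0,0,-4.5]

```text
clock: 1.77
eef_pos: [643.3, -13.9, 139.3]
tcp_rot: [3.141, -0.0, 2.154]
contact_force: [0.2, -0.6, -0.0]
opening: 0.597
grasp_force: 0.0
```

Run:
```python
from h import *
from rig import optics
s=here();p=s['eef_pos']
f=optics.grab_frame('scene')
plan((*p,s['tcp_rot'][2]),(641.2,-17,33,2.145),1)
cv2.imwrite('pics/s1.png',cv2.resize(f['color'][120:312,130:386,::-1],(768,576),interpolation=cv2.INTER_CUBIC))
```

```text
1.77 [643.3 -13.9 139.3] [ 3.141 -0.     2.154] q [-0.02  0.48  1.67  0.    1.   -0.61] F [ 0.2 -0.6 -0. ] M [0.02 0.04 0.  ] op 0.597 g 0.0
dp [-0.035 -0.087  2.657] rz 0.087
```

View pics/s1.png

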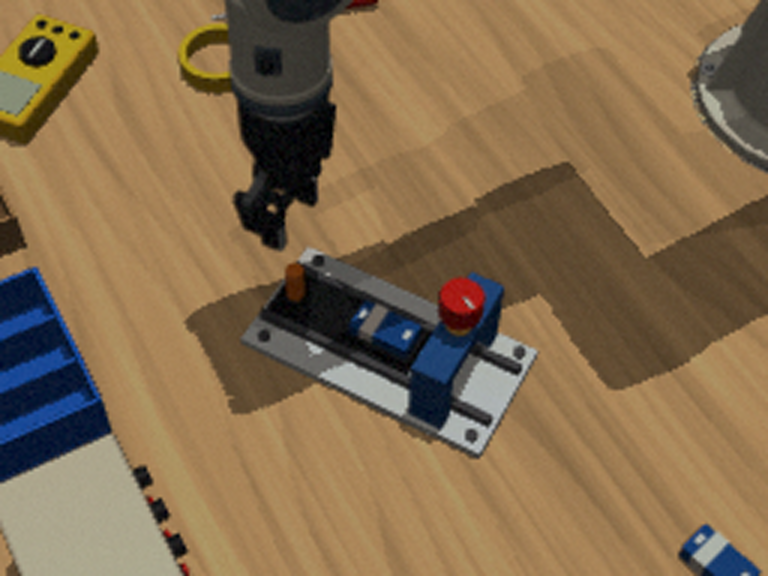

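The scene crop shows the open gripper directly above the post at about (295,285). The cell is at (390,325) and the knob at (462,300). The pose agrees, so I'll descend and pinch.

Request:
play_rows:
  dp:
    - [-0.03,-0.09,0.8]
    - [-0.03,-0.09,1.6]
    - [-0.03,-0.09,2.3]
    - [-0.03,-0.09,2.66]
    - [-0.03,-0.09,2.66]
  rot:
    - [0,0,0.09]
    - [0,0,0.09]
    - [0,0,0.09]
    - [0,0,0.09]
    - [0,0,0.09]

```text
clock: 2.23
eef_pos: [636.2, -20.5, 30.1]
tcp_rot: [-3.136, -0.004, 2.135]
contact_force: [-1.5, 1.3, -0.2]
opening: 0.599
grasp_force: 0.0
```

Request:
play_rows:
  dp:
    - [0,0,0]
    - [0,0,0]
    - [0,0,0]
    - [0,0,0]
    - [0,0,0]
  rot:
    - [0,0,0]
    - [0,0,0]
    - [0,0,0]
    - [0,0,0]
    - [0,0,0]
  fingers: 0

```text
clock: 2.65
eef_pos: [641.1, -20.3, 35.8]
tcp_rot: [3.138, 0.002, 2.135]
contact_force: [2.4, 1.4, 6.3]
opening: 0.198
grasp_force: 35.0
```

Run:
```python
from h import *
s=here();p=s['eef_pos']
y=s['tcp_rot'][2]
H=np.array([547.2,129])-100*np.array([-.5425,.84]);print(H, 'home post; tray dir rel tool', 2.145-y)
plan((*p,y),(*H,p[2],y),1)
```

```text
2.65 [641.1 -20.3  35.8] [3.138e+00 2.000e-03 2.135e+00] q [-0.03  0.6   1.73  0.    0.81 -0.6 ] F [2.4 1.4 6.3] M [ 0.21 -0.33 -0.  ] op 0.198 g 34.95202660560608
[601.45  45.  ] home post; tray dir rel tool 0.009781345990246049
dp [ 1.909  0.036 -0.   ] rz -0.0
```

Request:
play_rows:
  dp:
    - [0.1,0,0]
    - [0.3,0,0]
    - [0.5,0,0]
    - [0.7,0.01,0]
    - [0.9,0.01,0]
  rot:
    - [0,0,0]
    - [0,0,0]
    - [0,0,0]
    - [0,0,0]
    - [0,0,0]

```text
clock: 3.07
eef_pos: [621.9, 10.1, 35.7]
tcp_rot: [3.138, 0.003, 2.135]
contact_force: [2.3, -1.3, 9.5]
opening: 0.195
grasp_force: 35.5
```

Request:
play_rows:
  dp:
    - [0.2,0,0]
    - [0.4,0,0]
    - [0.6,0,0]
    - [0.8,0.01,0]
    - [0.92,0.01,0]
  rot:
    - [0,0,0]
    - [0,0,0]
    - [0,0,0]
    - [0,0,0]
    - [0,0,0]

```text
clock: 3.48
eef_pos: [602.0, 41.8, 35.6]
tcp_rot: [3.139, 0.002, 2.136]
contact_force: [1.1, -2.9, 10.9]
opening: 0.197
grasp_force: 35.7
```

Request:
play_rows:
  dp:
    - [0.03,0,0]
    - [0.06,0,0]
    - [0.08,0,0]
    - [0.08,0,0]
    - [0.08,0,0]
  rot:
    - [0,0,0]
    - [0,0,0]
    - [0,0,0]
    - [0,0,0]
    - [0,0,0]

```text
clock: 3.9
eef_pos: [601.1, 43.3, 35.7]
tcp_rot: [3.139, 0.003, 2.136]
contact_force: [2.9, -6.4, 9.7]
opening: 0.194
grasp_force: 35.5
```

Run:
```python
from h import *
s=here()
d=np.array([-.5425,.84]);print((s['eef_pos'][:2]-[641.1,-20.3])@d,(s['eef_pos'][:2]-[547.2,129])@d)
```

```text
3.9 [601.1  43.3  35.7] [3.139e+00 3.000e-03 2.136e+00] q [ 0.07  0.56  1.82 -0.    0.76 -0.49] F [ 2.9 -6.4  9.7] M [-1.01 -0.27  0.04] op 0.194 g 35.51932632923126
75.1150916516092 -101.23765834839077
```

Request:
play_rows:
  dp:
    - [-0.03,0,0]
    - [-0.03,0,0]
    - [-0.03,0,0]
    - [-0.03,0,0]
    - [-0.03,0,0]
  rot:
    - [0,0,0]
    - [0,0,0]
    - [0,0,0]
    - [0,0,0]
    - [0,0,0]
  fingers: 0.6

```text
clock: 4.32
eef_pos: [599.3, 43.3, 33.5]
tcp_rot: [-3.141, -0.0, 2.135]
contact_force: [-0.1, -0.1, 0.1]
opening: 0.598
grasp_force: 0.0
```

Request:
play_rows:
  dp:
    - [0,0,-0.5]
    - [0,0,-1.3]
    - [0,0,-2.2]
    - [0,0,-3.1]
    - [0,0,-4]
  rot:
    - [0,0,-0.5]
    - [0,0,-1.6]
    - [0,0,-2.7]
    - [0,0,-3.8]
    - [0,0,-4.9]

```text
clock: 4.73
eef_pos: [599.1, 43.3, 195.0]
tcp_rot: [-3.141, -0.001, 2.654]
contact_force: [1.2, 0.4, -0.3]
opening: 0.598
grasp_force: 0.0
```

Request:
play_rows:
  dp:
    - [0,0,-0.1]
    - [0,0,-0.1]
    - [0,0,-0.1]
    - [0,0,-0.1]
    - [0,0,-0.1]
  rot:
    - [0,0,-1.1]
    - [0,0,-2.2]
    - [0,0,-3.3]
    - [0,0,-4.5]
    - [0,0,-5.6]

```text
clock: 5.15
eef_pos: [599.4, 43.3, 197.6]
tcp_rot: [3.142, -0.0, -3.042]
contact_force: [-0.6, 0.3, -0.4]
opening: 0.596
grasp_force: 0.0
```

Request:
play_rows:
  dp:
    - [0,0,0]
    - [0,0,0]
    - [0,0,0]
    - [0,0,0]
    - [0,0,0]
  rot:
    - [0,0,-1.1]
    - [0,0,-2.2]
    - [0,0,-3.3]
    - [0,0,-4.5]
    - [0,0,-5.6]
  fingers: 0.8

```text
clock: 5.57
eef_pos: [599.4, 43.3, 197.4]
tcp_rot: [3.141, -0.001, -2.455]
contact_force: [-0.2, 0.3, 0.0]
opening: 0.802
grasp_force: 0.0
```

Run:
```python
from h import *
from rig import optics
s=here()
y=s['tcp_rot'][2]
t,sc=optics.grab_frame('top'),optics.grab_frame('scene')
I=np.hstack([cv2.resize(sc['color'][150:300,170:345],(600,514)[:2])])[:,:,::-1]
cv2.imwrite('pics/s2.png',I)
plan((*s['eef_pos'],y%(2*np.pi)),(547.2,129,190,4.6),1)
try:
  for f,b in((t,(170,180,220,220)),(sc,(265,205,300,235))):print(blob(f,(0,150,60),(6,255,255),b)[:2])
except Exception as e:print(e)
```

```text
5.57 [599.4  43.3 197.4] [ 3.141e+00 -1.000e-03 -2.455e+00] q [ 0.07  0.35  1.72  0.    1.07 -2.19] F [-0.2  0.3  0. ] M [-0.03 -0.02 -0.01] op 0.802 g 0.0
dp [-0.347  2.483  0.185] rz -7.375
(array([200.67241379, 200.79310345]), array([199, 194,   5,  15,  58], dtype=int32))
(array([283.09489051, 218.47445255]), array([276, 212,  15,  14, 137], dtype=int32))
```

View pics/s2.png

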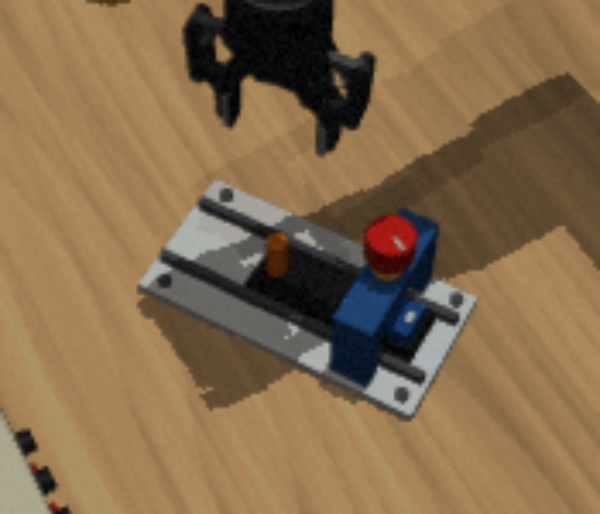

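The tray is home: its outer end is at the post (278,255) and the cell shows beneath and past the bridge at (408,322). The knob is at (390,245). Next I'll go over the knob.

Request:
play_rows:
  dp:
    - [-0.07,0.5,0.04]
    - [-0.14,1.0,0.07]
    - [-0.21,1.5,0.11]
    - [-0.28,2.0,0.15]
    - [-0.35,2.48,0.18]
  rot:
    - [0,0,-1.1]
    - [0,0,-2.2]
    - [0,0,-3.3]
    - [0,0,-4.5]
    - [0,0,-5.6]

```text
clock: 6.08
eef_pos: [547.4, 129.9, 190.2]
tcp_rot: [3.141, -0.0, -1.874]
contact_force: [-0.3, 0.4, 0.5]
opening: 0.803
grasp_force: 0.0
```

Request:
play_rows:
  dp:
    - [0,0,0]
    - [0,0,0]
    - [0,0,0]
    - [0,0,0]
    - [0,0,0]
  rot:
    - [0,0,-0.8]
    - [0,0,-1.7]
    - [0,0,-1.7]
    - [0,0,-1.7]
    - [0,0,-1.7]

```text
clock: 6.5
eef_pos: [548.3, 129.1, 190.4]
tcp_rot: [3.141, -0.0, -1.702]
contact_force: [-0.1, 0.2, -0.4]
opening: 0.797
grasp_force: 0.0
```

Run:
```python
from h import *
s=here()
plan((*s['eef_pos'],s['tcp_rot'][2]),(547.2,129,116,s['tcp_rot'][2]),1)
```

```text
6.5 [548.3 129.1 190.4] [ 3.141 -0.    -1.702] q [ 0.23  0.3   1.81  0.    1.03 -2.78] F [-0.1  0.2 -0.4] M [-0.05 -0.04  0.01] op 0.797 g 0.0
dp [0.005 0.026 1.861] rz -0.0
```

Request:
play_rows:
  dp:
    - [0,0.03,0.5]
    - [0,0.03,1.0]
    - [0,0.03,1.5]
    - [0,0.03,1.86]
    - [0,0.03,1.86]
  rot:
    - [0,0,0]
    - [0,0,0]
    - [0,0,0]
    - [0,0,0]
    - [0,0,0]

```text
clock: 6.92
eef_pos: [545.2, 128.6, 113.3]
tcp_rot: [3.137, -0.002, -1.701]
contact_force: [-1.4, -0.1, -0.9]
opening: 0.8
grasp_force: 0.0
```

Request:
play_rows:
  dp:
    - [0,0,0]
    - [0,0,0]
    - [0,0,0]
    - [0,0,0]
    - [0,0,0]
  rot:
    - [0,0,0]
    - [0,0,0]
    - [0,0,0]
    - [0,0,0]
    - [0,0,0]
  fingers: 0
  grip_force: 35

```text
clock: 7.33
eef_pos: [547.0, 129.5, 117.4]
tcp_rot: [-3.141, 0.0, -1.698]
contact_force: [-4.3, 0.5, 7.1]
opening: 0.445
grasp_force: 34.9
```

Run:
```python
from h import *
from rig import optics
s=here()
sc=optics.grab_frame('scene')
cv2.imwrite('pics/s3.png',cv2.resize(sc['color'][150:300,190:365],(700,600))[:,:,::-1])
```

```text
7.33 [547.  129.5 117.4] [-3.141  0.    -1.698] q [ 0.23  0.39  1.87  0.    0.88 -2.78] F [-4.3  0.5  7.1] M [ 0.03  0.78 -0.04] op 0.445 g 34.94935691356659
```

View pics/s3.png

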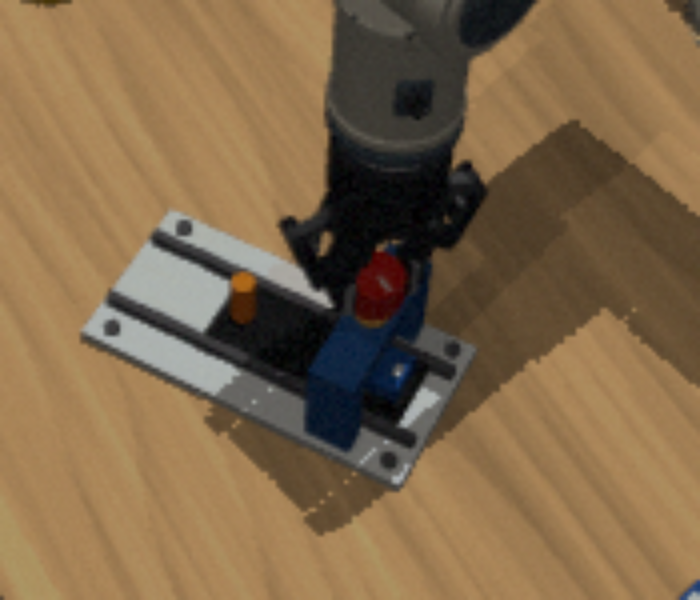

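The fingers have closed on the knob at (380,287), with an opening of 38 mm that matches its diameter. I'll start turning.

Request:
play_rows:
  dp:
    - [0,0,0.003]
    - [0,0,0.006]
    - [0,0,0.009]
    - [0,0,0.012]
    - [0,0,0.015]
  rot:
    - [0,0,1.15]
    - [0,0,2.3]
    - [0,0,3.45]
    - [0,0,4.6]
    - [0,0,5.75]

```text
clock: 7.8
eef_pos: [547.3, 129.4, 116.9]
tcp_rot: [-3.141, 0.001, -2.306]
contact_force: [-4.0, -0.8, 7.4]
opening: 0.447
grasp_force: 35.0
```

Request:
play_rows:
  dp:
    - [0,0,0.003]
    - [0,0,0.006]
    - [0,0,0.009]
    - [0,0,0.012]
    - [0,0,0.015]
  rot:
    - [0,0,1.15]
    - [0,0,2.3]
    - [0,0,3.45]
    - [0,0,4.6]
    - [0,0,5.75]

```text
clock: 8.22
eef_pos: [547.3, 129.2, 116.3]
tcp_rot: [-3.141, 0.001, -2.908]
contact_force: [-3.5, -2.4, 6.0]
opening: 0.443
grasp_force: 35.0
```

Request:
play_rows:
  dp:
    - [0,0,0.003]
    - [0,0,0.006]
    - [0,0,0.009]
    - [0,0,0.012]
    - [0,0,0.015]
  rot:
    - [0,0,1.15]
    - [0,0,2.3]
    - [0,0,3.45]
    - [0,0,4.6]
    - [0,0,5.75]

```text
clock: 8.63
eef_pos: [547.3, 129.0, 115.7]
tcp_rot: [-3.142, 0.001, 2.773]
contact_force: [-3.7, -3.1, 7.8]
opening: 0.442
grasp_force: 35.1
```

Run:
```python
from h import *
from rig import optics
s=here()
sc=optics.grab_frame('scene')
cv2.imwrite('pics/s4.png',cv2.resize(sc['color'][200:250,260:310],(500,500))[:,:,::-1])
```

```text
8.63 [547.3 129.  115.7] [-3.142e+00  1.000e-03  2.773e+00] q [ 0.23  0.39  1.87 -0.    0.88 -0.97] F [-3.7 -3.1  7.8] M [-0.52  0.6   0.08] op 0.442 g 35.05263805389404
```

View pics/s4.png

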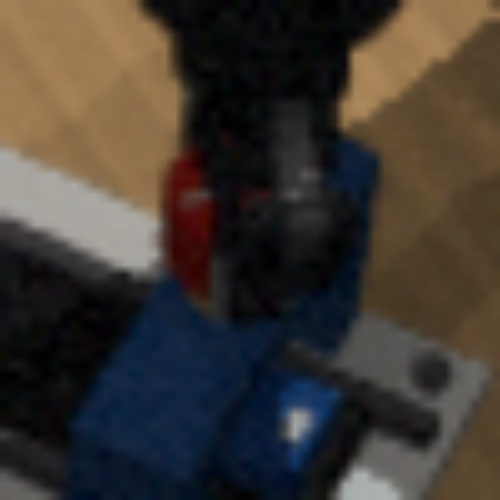

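A finger now hides most of the knob. A light streak at about (190,190) may be the mark, and the moment of 0.08 N m matches the screw's drag, so it is turning. I'll carry on with the stroke.

Request:
play_rows:
  dp:
    - [0,0,0.003]
    - [0,0,0.006]
    - [0,0,0.009]
    - [0,0,0.012]
    - [0,0,0.015]
  rot:
    - [0,0,1.15]
    - [0,0,2.3]
    - [0,0,3.45]
    - [0,0,4.6]
    - [0,0,5.75]

```text
clock: 9.1
eef_pos: [547.2, 128.8, 115.1]
tcp_rot: [3.141, 0.001, 2.171]
contact_force: [-2.9, -3.6, 8.3]
opening: 0.445
grasp_force: 35.2
```

Request:
play_rows:
  dp:
    - [0,0,0.003]
    - [0,0,0.006]
    - [0,0,0.009]
    - [0,0,0.012]
    - [0,0,0.015]
  rot:
    - [0,0,1.15]
    - [0,0,2.3]
    - [0,0,3.45]
    - [0,0,4.6]
    - [0,0,5.75]

```text
clock: 9.52
eef_pos: [547.0, 128.8, 114.5]
tcp_rot: [3.141, 0.001, 1.569]
contact_force: [-6.0, -3.3, 8.6]
opening: 0.445
grasp_force: 35.2
```

Request:
play_rows:
  dp:
    - [0,0,0.003]
    - [0,0,0.006]
    - [0,0,0.009]
    - [0,0,0.012]
    - [0,0,0.015]
  rot:
    - [0,0,1.15]
    - [0,0,2.3]
    - [0,0,3.45]
    - [0,0,4.6]
    - [0,0,5.75]

```text
clock: 9.93
eef_pos: [546.8, 128.9, 113.9]
tcp_rot: [3.141, 0.001, 0.967]
contact_force: [-5.7, -3.2, 10.3]
opening: 0.443
grasp_force: 35.3
```

Request:
play_rows:
  dp:
    - [0,0,0.003]
    - [0,0,0.006]
    - [0,0,0.009]
    - [0,0,0.012]
    - [0,0,0.015]
  rot:
    - [0,0,1.15]
    - [0,0,2.3]
    - [0,0,3.45]
    - [0,0,4.6]
    - [0,0,5.75]

```text
clock: 10.35
eef_pos: [546.7, 129.0, 113.3]
tcp_rot: [3.141, 0.0, 0.364]
contact_force: [-7.0, -2.3, 9.9]
opening: 0.44
grasp_force: 35.4
```

Request:
play_rows:
  dp:
    - [0,0,0.003]
    - [0,0,0.006]
    - [0,0,0.009]
    - [0,0,0.012]
    - [0,0,0.015]
  rot:
    - [0,0,1.15]
    - [0,0,2.3]
    - [0,0,3.45]
    - [0,0,4.6]
    - [0,0,5.75]

```text
clock: 10.77
eef_pos: [546.7, 129.2, 112.8]
tcp_rot: [3.141, 0.0, -0.238]
contact_force: [-6.6, -0.5, 10.9]
opening: 0.443
grasp_force: 35.4
```

Request:
play_rows:
  dp:
    - [0,0,0.003]
    - [0,0,0.006]
    - [0,0,0.009]
    - [0,0,0.012]
    - [0,0,0.015]
  rot:
    - [0,0,1.15]
    - [0,0,2.3]
    - [0,0,3.45]
    - [0,0,4.6]
    - [0,0,5.75]

```text
clock: 11.18
eef_pos: [546.8, 129.4, 112.2]
tcp_rot: [-3.142, 0.0, -0.84]
contact_force: [-6.0, 0.6, 10.8]
opening: 0.445
grasp_force: 35.4
```

```bash
python3 -c "
from h import *
here()"
```

```text
11.18 [546.8 129.4 112.2] [-3.142  0.    -0.84 ] q [0.23 0.4  1.87 0.   0.87 2.64] F [-6.   0.6 10.8] M [-0.04  1.09  0.07] op 0.445 g 35.420082807540894
```

Request:
play_rows:
  dp:
    - [0,0,0]
    - [0,0,0]
    - [0,0,0]
    - [0,0,0]
    - [0,0,0]
  rot:
    - [0,0,0]
    - [0,0,0]
    - [0,0,0]
    - [0,0,0]
    - [0,0,0]
  fingers: 0.8

```text
clock: 11.6
eef_pos: [547.3, 129.4, 110.8]
tcp_rot: [-3.141, -0.0, -0.832]
contact_force: [-0.9, 0.5, 0.4]
opening: 0.8
grasp_force: 0.0
```

Request:
play_rows:
  dp:
    - [0,0,0]
    - [0,0,0]
    - [0,0,0]
    - [0,0,0]
    - [0,0,0]
  rot:
    - [0,0,-1.15]
    - [0,0,-2.3]
    - [0,0,-3.45]
    - [0,0,-4.6]
    - [0,0,-5.75]

```text
clock: 12.02
eef_pos: [547.1, 129.3, 110.6]
tcp_rot: [3.142, -0.0, -0.224]
contact_force: [0.5, -1.0, 0.2]
opening: 0.803
grasp_force: 0.0
```

Request:
play_rows:
  dp:
    - [0,0,0]
    - [0,0,0]
    - [0,0,0]
    - [0,0,0]
    - [0,0,0]
  rot:
    - [0,0,-1.15]
    - [0,0,-2.3]
    - [0,0,-3.45]
    - [0,0,-4.6]
    - [0,0,-5.75]

```text
clock: 12.43
eef_pos: [547.1, 129.3, 110.6]
tcp_rot: [-3.142, 0.0, 0.378]
contact_force: [0.1, 1.2, -0.5]
opening: 0.803
grasp_force: 0.0
```

Request:
play_rows:
  dp:
    - [0,0,0]
    - [0,0,0]
    - [0,0,0]
    - [0,0,0]
    - [0,0,0]
  rot:
    - [0,0,-1.15]
    - [0,0,-2.3]
    - [0,0,-3.45]
    - [0,0,-4.6]
    - [0,0,-5.75]

```text
clock: 12.85
eef_pos: [547.1, 129.3, 110.6]
tcp_rot: [3.142, -0.0, 0.98]
contact_force: [0.2, 0.4, -0.3]
opening: 0.8
grasp_force: 0.0
```

Request:
play_rows:
  dp:
    - [0,0,0]
    - [0,0,0]
    - [0,0,0]
    - [0,0,0]
    - [0,0,0]
  rot:
    - [0,0,-1.15]
    - [0,0,-2.3]
    - [0,0,-3.45]
    - [0,0,-4.6]
    - [0,0,-5.75]

```text
clock: 13.27
eef_pos: [547.1, 129.3, 110.6]
tcp_rot: [3.142, 0.0, 1.582]
contact_force: [-0.1, -0.1, -0.3]
opening: 0.798
grasp_force: 0.0
```

Request:
play_rows:
  dp:
    - [0,0,0]
    - [0,0,0]
    - [0,0,0]
    - [0,0,0]
    - [0,0,0]
  rot:
    - [0,0,-1.15]
    - [0,0,-2.3]
    - [0,0,-3.45]
    - [0,0,-4.6]
    - [0,0,-5.75]

```text
clock: 13.68
eef_pos: [547.1, 129.3, 110.6]
tcp_rot: [-3.142, -0.0, 2.184]
contact_force: [-0.4, -0.3, -0.1]
opening: 0.8
grasp_force: 0.0
```

Request:
play_rows:
  dp:
    - [0,0,0]
    - [0,0,0]
    - [0,0,0]
    - [0,0,0]
    - [0,0,0]
  rot:
    - [0,0,-1.15]
    - [0,0,-2.3]
    - [0,0,-3.45]
    - [0,0,-4.6]
    - [0,0,-5.75]

```text
clock: 14.1
eef_pos: [547.1, 129.4, 110.6]
tcp_rot: [3.142, 0.0, 2.786]
contact_force: [0.3, -0.2, -0.1]
opening: 0.796
grasp_force: 0.0
```

Request:
play_rows:
  dp:
    - [0,0,0]
    - [0,0,0]
    - [0,0,0]
    - [0,0,0]
    - [0,0,0]
  rot:
    - [0,0,-1.15]
    - [0,0,-2.3]
    - [0,0,-3.45]
    - [0,0,-4.6]
    - [0,0,-5.75]

```text
clock: 14.52
eef_pos: [547.1, 129.3, 110.6]
tcp_rot: [-3.142, 0.0, -2.895]
contact_force: [0.0, -0.8, 0.4]
opening: 0.802
grasp_force: 0.0
```

Request:
play_rows:
  dp:
    - [0,0,0]
    - [0,0,0]
    - [0,0,0]
    - [0,0,0]
    - [0,0,0]
  rot:
    - [0,0,-1.15]
    - [0,0,-2.3]
    - [0,0,-3.45]
    - [0,0,-4.6]
    - [0,0,-5.75]

```text
clock: 14.93
eef_pos: [547.2, 129.3, 110.6]
tcp_rot: [-3.142, 0.0, -2.293]
contact_force: [1.7, 0.1, -0.4]
opening: 0.798
grasp_force: 0.0
```

Request:
play_rows:
  dp:
    - [0,0,0]
    - [0,0,0]
    - [0,0,0]
    - [0,0,0]
    - [0,0,0]
  rot:
    - [0,0,-1.15]
    - [0,0,-2.3]
    - [0,0,-3.45]
    - [0,0,-4.6]
    - [0,0,-5.75]

```text
clock: 15.35
eef_pos: [547.1, 129.3, 110.6]
tcp_rot: [3.142, -0.0, -1.691]
contact_force: [0.3, -0.3, 0.1]
opening: 0.801
grasp_force: 0.0
```

Run:
```python
from h import *
from rig import optics
s=here()
sc=optics.grab_frame('scene')
cv2.imwrite('pics/s5.png',cv2.resize(sc['color'][200:250,260:310],(500,500))[:,:,::-1])
```

```text
15.35 [547.1 129.3 110.6] [ 3.142 -0.    -1.691] q [ 0.23  0.4   1.87 -0.    0.87 -2.79] F [ 0.3 -0.3  0.1] M [-0.   -0.   -0.01] op 0.801 g 0.0
```

View pics/s5.png

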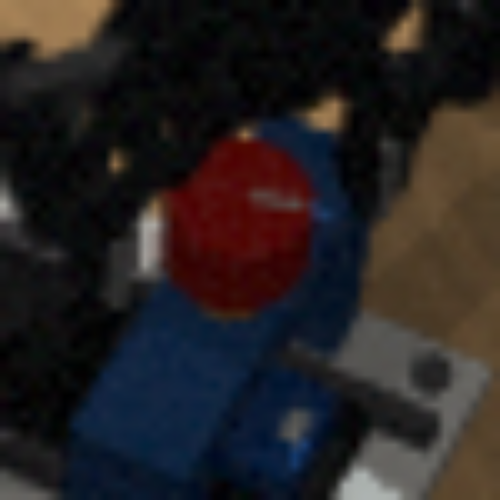

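The knob is clear of the fingers, with its mark now pointing right at (275,198), so it did turn. I'll regrip and make the second stroke.

Request:
play_rows:
  dp:
    - [0,0,0]
    - [0,0,0]
    - [0,0,0]
    - [0,0,0]
    - [0,0,0]
  rot:
    - [0,0,0]
    - [0,0,0]
    - [0,0,0]
    - [0,0,0]
    - [0,0,0]
  fingers: 0
  grip_force: 40

```text
clock: 15.82
eef_pos: [547.0, 129.4, 110.9]
tcp_rot: [3.141, 0.0, -1.699]
contact_force: [-1.8, -0.7, 3.8]
opening: 0.44
grasp_force: 39.8
```

Request:
play_rows:
  dp:
    - [0,0,0.003]
    - [0,0,0.006]
    - [0,0,0.009]
    - [0,0,0.012]
    - [0,0,0.015]
  rot:
    - [0,0,1.15]
    - [0,0,2.3]
    - [0,0,3.45]
    - [0,0,4.6]
    - [0,0,5.75]

```text
clock: 16.23
eef_pos: [547.1, 129.3, 110.3]
tcp_rot: [-3.141, 0.0, -2.306]
contact_force: [-1.5, -0.9, 3.6]
opening: 0.444
grasp_force: 39.7
```

Request:
play_rows:
  dp:
    - [0,0,0.003]
    - [0,0,0.006]
    - [0,0,0.009]
    - [0,0,0.012]
    - [0,0,0.015]
  rot:
    - [0,0,1.15]
    - [0,0,2.3]
    - [0,0,3.45]
    - [0,0,4.6]
    - [0,0,5.75]

```text
clock: 16.65
eef_pos: [547.2, 129.2, 109.7]
tcp_rot: [-3.141, 0.0, -2.908]
contact_force: [-1.0, -0.9, 4.3]
opening: 0.442
grasp_force: 39.7
```

Request:
play_rows:
  dp:
    - [0,0,0.003]
    - [0,0,0.006]
    - [0,0,0.009]
    - [0,0,0.012]
    - [0,0,0.015]
  rot:
    - [0,0,1.15]
    - [0,0,2.3]
    - [0,0,3.45]
    - [0,0,4.6]
    - [0,0,5.75]

```text
clock: 17.07
eef_pos: [547.2, 129.0, 109.1]
tcp_rot: [-3.141, 0.0, 2.773]
contact_force: [-1.2, -1.8, 5.1]
opening: 0.442
grasp_force: 39.8
```

```bash
python3 -c "
from h import *
here()"
```

```text
17.07 [547.2 129.  109.1] [-3.141  0.     2.773] q [ 0.23  0.4   1.87 -0.    0.87 -0.97] F [-1.2 -1.8  5.1] M [-0.33  0.26  0.04] op 0.442 g 39.78659749031067
```

Request:
play_rows:
  dp:
    - [0,0,0.003]
    - [0,0,0.006]
    - [0,0,0.009]
    - [0,0,0.012]
    - [0,0,0.015]
  rot:
    - [0,0,1.15]
    - [0,0,2.3]
    - [0,0,3.45]
    - [0,0,4.6]
    - [0,0,5.75]

```text
clock: 17.48
eef_pos: [547.1, 129.0, 108.6]
tcp_rot: [-3.141, 0.001, 2.17]
contact_force: [-1.3, -4.1, 5.5]
opening: 0.443
grasp_force: 39.8
```

```bash
python3 -c "
from h import *
here()"
```

```text
17.48 [547.1 129.  108.6] [-3.141e+00  1.000e-03  2.170e+00] q [ 0.23  0.4   1.87 -0.    0.87 -0.37] F [-1.3 -4.1  5.5] M [-0.4   0.32  0.08] op 0.443 g 39.838707447052
```

Request:
play_rows:
  dp:
    - [0,0,0.003]
    - [0,0,0.006]
    - [0,0,0.009]
    - [0,0,0.012]
    - [0,0,0.015]
  rot:
    - [0,0,1.15]
    - [0,0,2.3]
    - [0,0,3.45]
    - [0,0,4.6]
    - [0,0,5.75]

```text
clock: 17.9
eef_pos: [547.0, 129.1, 107.9]
tcp_rot: [-3.142, 0.001, 1.57]
contact_force: [-2.0, -5.1, 5.5]
opening: 0.442
grasp_force: 40.6
```

```bash
python3 -c "
from h import *
here()"
```

```text
17.9 [547.  129.1 107.9] [-3.142e+00  1.000e-03  1.570e+00] q [ 0.23  0.41  1.87 -0.    0.86  0.23] F [-2.  -5.1  5.5] M [-1.05  0.44  1.12] op 0.442 g 40.62175512313843
```

The moment jumped to 1.12 N m, so the screw is at its stop. I'll confirm with a small extra turn.

Request:
play_rows:
  dp:
    - [0,0,0]
    - [0,0,0]
    - [0,0,0]
    - [0,0,0]
    - [0,0,0]
  rot:
    - [0,0,0.8]
    - [0,0,1.6]
    - [0,0,2.4]
    - [0,0,3]
    - [0,0,3]

```text
clock: 18.32
eef_pos: [547.0, 129.4, 107.8]
tcp_rot: [3.141, 0.0, 1.259]
contact_force: [-1.6, 0.1, 2.8]
opening: 0.445
grasp_force: 40.7
```

```bash
python3 -c "
from h import *
here()"
```

```text
18.32 [547.  129.4 107.8] [3.141 0.    1.259] q [ 0.23  0.41  1.87 -0.    0.86  0.54] F [-1.6  0.1  2.8] M [0.06 0.19 0.65] op 0.445 g 40.690314173698425
```

Request:
play_rows:
  dp:
    - [0,0,0]
    - [0,0,0]
    - [0,0,0]
    - [0,0,0]
    - [0,0,0]
  rot:
    - [0,0,0]
    - [0,0,0]
    - [0,0,0]
    - [0,0,0]
    - [0,0,0]
  fingers: 0.8

```text
clock: 18.73
eef_pos: [547.1, 129.3, 107.6]
tcp_rot: [-3.142, -0.0, 1.261]
contact_force: [0.5, -0.1, 0.1]
opening: 0.8
grasp_force: 0.0
```

Request:
play_rows:
  dp:
    - [0,0,-0.5]
    - [0,0,-1.2]
    - [0,0,-2]
    - [0,0,-2.8]
    - [0,0,-3.5]
  rot:
    - [0,0,0]
    - [0,0,0]
    - [0,0,0]
    - [0,0,0]
    - [0,0,0]

```text
clock: 19.15
eef_pos: [547.1, 129.3, 249.7]
tcp_rot: [3.141, -0.0, 1.261]
contact_force: [0.2, 0.8, -0.2]
opening: 0.803
grasp_force: 0.0
```

Request:
play_rows:
  dp:
    - [-0.5,0,0]
    - [-1,0,0]
    - [-1.5,0,0]
    - [-1.5,0,0]
    - [-1.5,0,0]
  rot:
    - [0,0,0]
    - [0,0,0]
    - [0,0,0]
    - [0,0,0]
    - [0,0,0]

```text
clock: 19.57
eef_pos: [528.6, 71.6, 247.8]
tcp_rot: [3.141, -0.0, 1.259]
contact_force: [0.3, 0.8, -0.9]
opening: 0.802
grasp_force: 0.0
```

Run:
```python
from h import *
from rig import optics
s=here()
sc=optics.grab_frame('scene')
I=sc['color']
k=blob(sc,(0,150,60),(6,255,255),(265,205,300,240));p=blob(sc,(9,150,80),(20,255,255),(215,200,290,250));print(k[:2],p[:2],ray(sc,*p[0],48))
cv2.imwrite('pics/s6.png',cv2.resize(I[180:280,210:335],(750,600))[:,:,::-1])
```

```text
19.57 [528.6  71.6 247.8] [ 3.141 -0.     1.259] q [0.13 0.19 1.81 0.   1.14 0.44] F [ 0.3  0.8 -0.9] M [-0.03  0.05  0.01] op 0.802 g 0.0
(array([283.3495935 , 219.97560976]), array([277, 214,  14,  13, 123], dtype=int32)) (array([250.30769231, 220.03846154]), array([248, 218,   6,   5,  26], dtype=int32)) [595.83218812  37.36509284  48.        ]
```

View pics/s6.png

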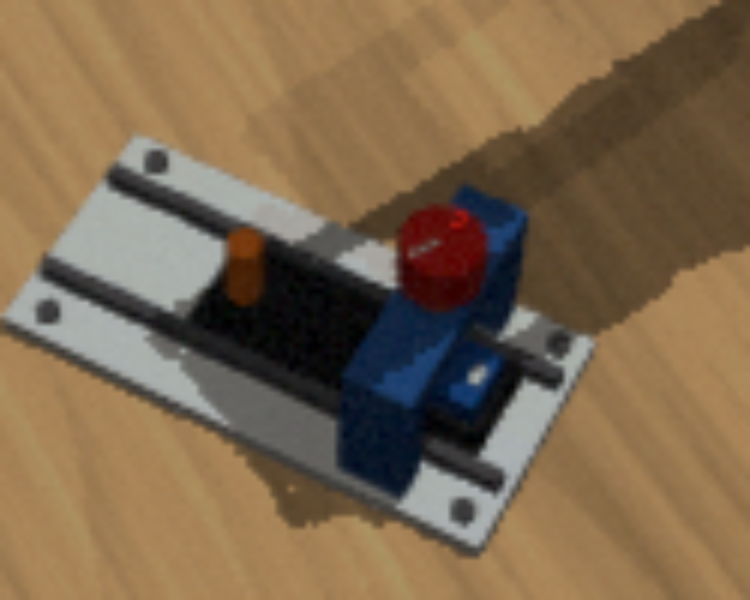

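The picture shows the knob low over the bridge at (440,255) with its mark turned to the left. The tray is home, with the post at (245,262) and the gripper clear. A last check of the post's travel, then I'll hand in.

Run:
```python
from h import *
from rig import r
sc=pickle.load(open('f0.pkl','rb'))['scene']
d=np.linalg.norm(ray(sc,250.308,220.038,61.7)-ray(sc,227.259,209.926,61.7));print(d)
if d>72: print(r.sign_off())
```

```text
75.38654103781302
the job is handed in; nothing more can be done
None
```

The job is handed in at about 20 s of the 72 s allowed: the tray is home (the post moved 75 mm), the knob is screwed down to its stop, and the gripper has let go and is clear. I did not measure the foot's force on the cell directly.

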